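# Lock the watch holder in the bench clamp

### The arm

A 7-joint arm with a two-finger parallel gripper is mounted at the origin on the work surface. World frame = base frame: x ahead of the robot, y to its left, z up, the work surface at z = 0. Lengths are in m, angles in rad, forces in N, time in s.
With the tool pointing down it reaches from about 0.4 to 0.875 m from the base axis. Payload 6.5 kg.
Tool frame: the origin (TCP) lies at the very end of the fingers, on their centre line; the grasp point (between the pads) lies 19 mm behind it; z points along the fingers, y is the direction in which the jaws open and shut (so a half turn about z gives the same grasp; the last joint's range is limited). The gripper opens to 88 mm and grips with 3 to 60 N. Pads are 18 mm wide; open, the fingers measure 123 mm over their backs; the gripper's body (75 mm by 187 mm) begins 45 mm behind the grasp point.
Start: joints at [1.135, 0.536, -0.004, 1.538, 0.003, 1.067, -0.071], TCP at [0.235, -0.606, 0.239] pointing down, gripper open.
Joint ranges: [-2.7, 2.7], [-0.37, 2.16], [-1.27, 1.26], [0.24, 2.4], [-1.31, 4.45], [0.19, 1.91], [-2.76, 2.76]. Speed limits (rad/s): [2.39, 2.39, 3.14, 3.14, 3.14, 3.14, 3.14].

### API

Orientations are given as [roll, pitch, yaw] about the fixed x, y, z axes, in that order (R = Rz(yaw) Ry(pitch) Rx(roll)).
In Python, from station import robot gives the robot as it stands. The module is installed in compiled form; this text tells all that it offers. Calls block until the motion is done:
- robot.move_to(position, orientation): joint-space move of the TCP to a pose.
- robot.servo_line(position, speed=0.15, frame=None, stop_force=None): straight line of the TCP; frame=None keeps the orientation; speed is the mean speed in m/s. With stop_force (N) it stops when the force on the tool has changed by that much, and returns True; else False.
- robot.movej(angles): joint-space move.
- robot.let_go() and robot.close_gripper(newtons=None): open the fingers fully, or close them until they stop; newtons is the grip in N (None keeps the last).
- robot.hold(seconds).
- robot.solve_ik(position, orientation): joint angles nearest the present ones, or None.
- robot.read_camera(name): name is "side" or "top"; returns a dict with "img" (480x640x3 uint8, red, green, blue), "vertical_fov" (degrees; the focal length in pixels is half the picture's height over the tangent of half this angle, whatever the lens; pixels are square), "cx", "cy" (the principal point, pixels), "R" (3x3) and "t" (3): a world point X has camera coordinates R X + t. Camera axes: x right, y down, z forward; pixel columns grow to the right and rows downward; lengths in m; the calibration is good to about 2 mm. A picture is of the moment at which its call begins. There is no depth.
A pose or a line that the arm cannot do raises robot.MotionError and nothing moves.
- robot.sign_off(): hands the job in, once; it reports no verdict.
Readings, each from a call of its own:
- robot.read_t(): time.
- robot.read_joints(): joint angles.
- robot.read_dq(): joint speeds.
- robot.read_joint_efforts(): joint torques, N m.
- robot.read_tool_pos(): TCP position.
- robot.read_tool_rot(): TCP orientation.
- robot.read_wrist_force(): force on the tool from outside, world axes, zero at the start.
- robot.read_ft_torque(): the same for the moment, N m.
- robot.read_opening(): finger opening in m.
Only numpy, scipy, OpenCV 4.12 (cv2) and the standard library are available. Lean on these libraries where they do the work, as an engineer would, in place of code of your own. Each camera call takes 0.05 s, during which the arm holds its last target.

### The job

Push the blue watch holder along its channel until it is fully home against the stop, then push the red toggle lever over past its centre so that it snaps down and clamps the holder there. Just push with the fingertips, pick nothing up, and leave the tin, dish, screwdriver and tweezer where they are.

Things in the scene. Friction and masses are not known exactly. Their poses are not given: they have to be found in the camera images.
- fixture: aluminium clamping fixture, fixed; plate 250 x 100 x 10 mm. Origin on the bench surface; +x runs along the channel towards stop and clamp, z up. Plate spans x -150 to +100 mm, y +-50 mm. Two guide rails along x from -135 to +30 mm, inner faces at y = +-30 mm, tops 16 mm above the bench. Its place and yaw vary.
- stop (a point): centre of the foot of the stop's face, fixture frame (30, 0, 10) mm. The stop is a dark steel block, 12 mm thick along x and 56 mm wide, its top 28 mm above the bench.
- holder: blue plastic watch holder with a steel watch fixed in it, loose, 80 mm long (x), 56 wide, block 22 high, jaws and watch up to 32, about 0.14 kg. Origin: centre of underside, +x towards the stop. It stands on the plate (10 mm above the bench) between the rails, 2 mm play each side, 35 to 85 mm short of the stop, and slides freely. Home: front face on the stop, origin 40 mm before point stop.
- pivot (a point): hinge axis of the clamp lever (the axis runs along the fixture's y), fixture frame (58, 0, 50) mm, between two steel cheeks behind the stop whose tops are 62 mm above the bench.
- clamp_lever (a joint): angle of the toggle lever, rad: 0 = open (start), about 1.22 = closed, its pad resting on the holder's front ledge; hard end at 1.28. An over-centre spring drives it away from 0.61 towards either end: about 5 to 7 N at the tip starts it, less towards the centre; past 0.61 it snaps closed by itself and presses on the holder with about 7 N.
- lever_tip (a point): centre of the rounded end (radius 8 mm) of the lever's red handle, 70 mm from the pivot. Open, the handle leans 35 deg from upright to fixture +x, tip at fixture (98, 0, 107) mm; closed, 35 deg to -x, tip at (18, 0, 107); upright, tip 120 mm above the bench. To close, push it from its +x side to -x. Open, the steel clamp arm stands up on the -x side, to about (35, 0, 100).
- tin: round aluminium parts tin with knurled cap, diameter 71 mm, 28 mm high, loose on the bench beside the fixture; origin at the centre of its underside. Leave alone.
- dish: white ceramic dish, diameter 84 mm, 24 mm high, loose on the bench; origin at the centre of its underside. Leave alone.
- screwdriver: black-handled screwdriver 130 mm long, lying on the bench along its x axis, at most 30 mm high. Leave alone.
- tweezer: steel tweezer 123 mm long, lying on the bench along its x axis, 8 mm high. Leave alone.
Not all that is in view belongs to the job. There is more than one size of the holder; the job needs the middle-sized.

How it is judged:
On the way, in this order (a step that is already met when the one before it is completed fails the run):
1. the holder is pushed home against the stop (within 3 mm) while the lever is still open (x of holder in the frame of stop above -0.043 m and value of joint clamp_lever below 0.3 rad), for 0.1 s.
2. the lever has snapped over into its closed position (value of joint clamp_lever above 1.1 rad), for 0.2 s.
At the end, for the whole second after the job is handed in: The holder is flat in its channel and at rest, its front face within 3 mm of the stop, and the lever is in its closed position (joint above 1.1 rad) (x of holder in the frame of stop between -0.043 and -0.037 m and z of holder in the frame of stop below 0.003 m and angle between holder's own z axis and vertical below 0.06 rad and value of joint clamp_lever above 1.1 rad and linear speed of holder below 0.01 m/s); the robot touches nothing.
It fails at once if the holder is lifted (over 10 mm) or tipped (over 15 degrees) (z of holder in the frame of stop above 0.01 m or angle between holder's own z axis and vertical above 0.26 rad).
It fails at once if a bystander is moved by more than 20 mm (distance of any of tin, dish, screwdriver, tweezer from where it was at the start of the episode above 0.02 m).
It also fails if it takes over 45 s, if anything falls off the work surface, if the arm or the gripper's body presses on something with over 40 N, if the wrist force passes 120 N, or if a joint passes its speed limit or range.

## Working session

There is one attempt and no reset: what is moved stays moved. The work goes in short steps, each a Python script; the robot and the scene stay as the last script left them, time stands still between calls to the robot, and variables do not carry over. Pictures are saved under pics/ and viewed, and the job is handed in when it is done.

```bash
mkdir -p pics
cat > h.py <<'E'
import numpy as np, cv2
from station import robot
def shot(n,f):
    c=robot.read_camera(n); cv2.imwrite(f,c["img"][:,:,::-1]); np.savez(f[:-4]+'.npz',**{k:np.array(v) for k,v in c.items()}); return c
def load(f): return dict(np.load(f))
def K(c):
    f=240/np.tan(np.radians(float(c["vertical_fov"]))/2); return f
def ray(c,u,v,z):
    f=K(c); R=c["R"]; o=-R.T@c["t"]; d=R.T@np.array([(u-c["cx"])/f,(v-c["cy"])/f,1]); return o+d*(z-o[2])/d[2]
def proj(c,X):
    p=c["R"]@np.array(X)+c["t"]; f=K(c); return np.array([f*p[0]/p[2]+c["cx"],f*p[1]/p[2]+c["cy"]])
E
python3 - <<'E'
from h import *
for n in("top","side"):
    c=shot(n,f"pics/{n}1.png"); print(n,c["vertical_fov"],c["cx"],c["cy"],-c["R"].T@c["t"])
print(robot.read_t(),robot.read_tool_pos(),robot.read_tool_rot())
E
```

```text
top 50.46643131629802 318.27567868442736 241.76167394388034 [0.45860526 0.01430339 0.84630897]
side 44.22555508165109 317.78360747507753 242.72564963548137 [0.15172943 0.42518927 0.80197746]
0.1 [ 0.23474041 -0.60556834  0.23795076] [-3.14009315e+00  9.00825852e-05  3.69893513e-01]
```

View pics/top1.png

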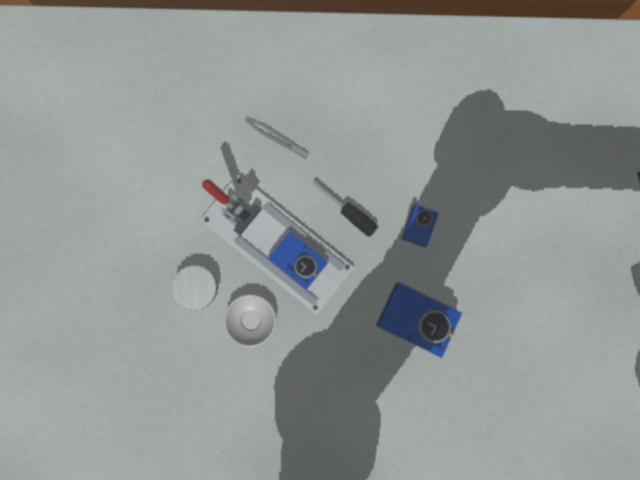

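View pics/side1.png

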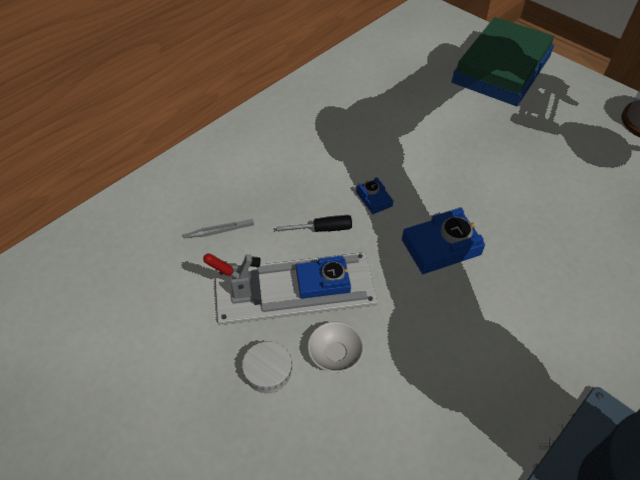

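The top view shows three blue holders: small at (421,225), large at (420,320), and a middle-sized one at (298,258). The last sits between the fixture rails, so it is the one meant. The red lever tip is at about (208,185), the tin at (194,288) and the dish at (250,320). I'll enlarge to confirm and read off the plate corners.

Run:
```python
from h import *
im=cv2.imread('pics/top1.png')[130:330,180:380]
cv2.imwrite('pics/top1c.png',cv2.resize(im,(600,600),interpolation=cv2.INTER_CUBIC))
im=cv2.imread('pics/side1.png')[220:340,170:390]
cv2.imwrite('pics/side1c.png',cv2.resize(im,(792,432),interpolation=cv2.INTER_CUBIC))
```

```text
(no output)
```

View pics/top1c.png

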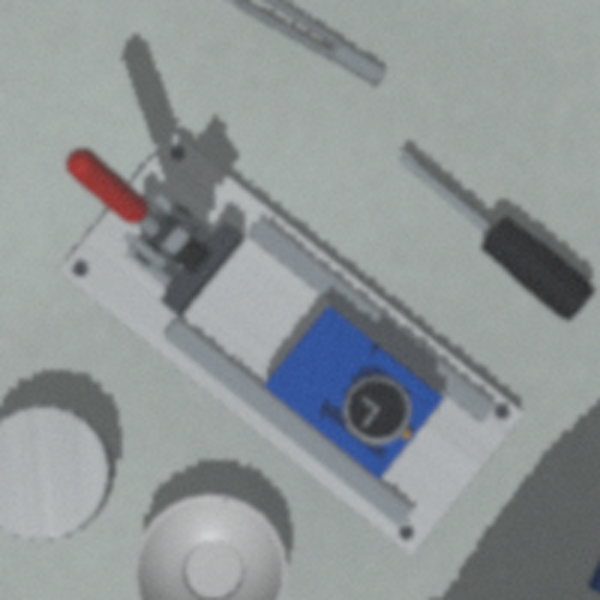

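View pics/side1c.png

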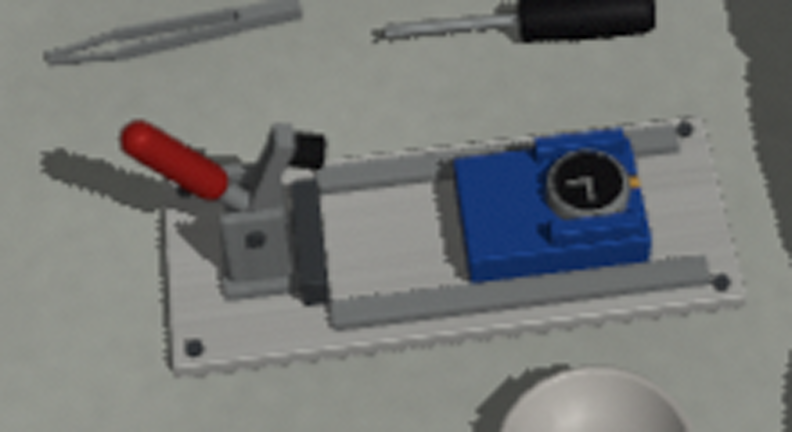

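The crop confirms the middle-sized holder with its watch in the channel. The four plate screws are at crop (177,152), (80,268), (502,411) and (406,532), and the lever tip at (80,162). Next I compute the fixture pose from both views.

```bash
cat > fx.py <<'E'
from h import *
top=load('pics/top1.npz'); side=load('pics/side1.npz')
def refine(c,uv,r=5):
    g=cv2.cvtColor(c['img'],cv2.COLOR_RGB2GRAY).astype(float); u,v=np.round(uv).astype(int)
    p=g[v-r:v+r+1,u-r:u+r+1]; w=np.clip(np.median(p)-25-p,0,None); yy,xx=np.mgrid[-r:r+1,-r:r+1]
    m=(xx**2+yy**2<=16); w=w*m
    return np.array([u+(w*xx).sum()/w.sum(), v+(w*yy).sum()/w.sum()])
T=[(239,180.7),(206.7,219.3),(347.3,267),(315.3,307.3)]   # +x/far-left..., 
P=np.array([ray(top,*p,.010)[:2] for p in [T[0],*[refine(top,p) for p in T[1:]]]])
E
python3 - <<'E'
from fx import *
print(P, [refine(top,p) for p in T])
n=np.linalg.norm
print('len',n(P[0]-P[2]),n(P[1]-P[3]),'wid',n(P[0]-P[1]),n(P[2]-P[3]))
ax=(P[0]+P[1]-P[2]-P[3]); ax/=n(ax); ay=np.array([-ax[1],ax[0]])
c=P.mean(0); O=c+.025*ax; yaw=np.arctan2(ax[1],ax[0]); print('O',O,'yaw',yaw,np.degrees(yaw))
S=[(170+194/3.6,220+348/3.6),(170+722/3.6,220+283/3.6),(170+685/3.6,220+130/3.6)]
for p in S:
    q=ray(side,*refine(side,p),.010)[:2]; d=q-O; print('side screw fx',d@ax,d@ay)
for p in P: d=p-O; print('top screw fx',d@ax,d@ay)
def fix(x,y,z): return [*(O+x*ax+y*ay),z]
def inv(X): d=X[:2]-O; return np.array([d@ax,d@ay])
# tip: triangulate check
print('tip pred top',proj(top,fix(.098,0,.107)),'side',proj(side,fix(.098,0,.107)))
# blue holder mask, top
hsv=cv2.cvtColor(top['img'],cv2.COLOR_RGB2HSV); m=cv2.inRange(hsv,(105,120,60),(130,255,255))
n_,l,st,ce=cv2.connectedComponentsWithStats(m)
for i in range(1,n_):
    if st[i,4]>100: print(st[i],ce[i])
ii=l[int(258),int(285)]
ys,xs=np.where(l==ii); f=np.array([inv(ray(top,x,y,.032)) for x,y in zip(xs,ys)]); print('blue fx at z=.032',f.min(0),f.max(0),)
print('front center pix crops', [inv(ray(top,180+a/3,130+b/3,.032)) for a,b in[(330,306),(267,382),(441,397),(383,476)]])
print('pred corner proj?',O, [fix(x,0,0) for x in(-.15,.03,.098)])
for nm,c,u,v in(('tin',top,194,288),('dish',top,250,320)): print(nm,inv(ray(c,u,v,.025)))
E
```

```text
[[ 0.64367785  0.13529933]
 [ 0.57831379  0.18735672]
 [ 0.50308349 -0.04559843]
 [ 0.43642172  0.00580388]] [array([238.69607843, 180.7254902 ]), array([206.28647215, 219.05570292]), array([346.78358209, 266.54975124]), array([314.96434938, 307.00534759])]
len 0.22910865249169912 0.2304230719381486 wid 0.0835609461670428 0.08417831488836297
O [0.55574239 0.09043387] yaw 0.9087561792806497 52.06789367921522
side screw fx 0.08910332132721677 0.04176383592483645
side screw fx -0.14125913195833567 0.04155415847284944
side screw fx -0.1407734922451242 -0.04266776679351168
top screw fx 0.0894434957373852 -0.041778163192998485
top screw fx 0.0903221567688235 0.041778163192998485
top screw fx -0.1396649464457589 -0.04208859349931585
top screw fx -0.14010070606044983 0.04208859349931574
tip pred top [207.221326   184.33820101] side [207.73350917 258.28380183]
[403 205  34  41 586] [418.05460751 228.50341297]
[ 269  233   58   56 1173] [294.18073316 257.56862745]
[ 378  284   83   73 2393] [413.32887589 316.5273715 ]
blue fx at z=.032 [-0.1098866 -0.0263127] [-0.03189024  0.02839329]
front center pix crops [array([-0.03328716, -0.0265644 ]), array([-0.03281337,  0.02618891]), array([-0.11021318, -0.02564896]), array([-0.11237144,  0.02642342])]
pred corner proj? [0.55574239 0.09043387] [[np.float64(0.46353330098304624), np.float64(-0.027877091578963314), 0], [np.float64(0.5741842105883725), np.float64(0.1140960615293406), 0], [np.float64(0.6159856653281625), np.float64(0.16773036381469986), 0]]
tin [0.03028311 0.13924979]
dish [-0.07177651  0.12254391]
```

The fixture fit is consistent: the screws form an 84 x 230 mm rectangle, the side view agrees within about 1 mm, and the predicted lever tip at (207,184) matches the image. The holder's rear face is at about fixture x = -0.112. Now I push it home.

```bash
cat > g.py <<'E'
from h import *
O=np.array([0.55574,0.09043]); yaw=0.9088
ax=np.array([np.cos(yaw),np.sin(yaw)]); ay=np.array([-ax[1],ax[0]])
def fix(x,y,z): return [*(O+x*ax+y*ay),z]
def inv(X): d=np.array(X)[:2]-O; return np.array([d@ax,d@ay,X[2]])
E
python3 - <<'E'
from g import *
robot.close_gripper(20); print(robot.read_opening())
best=None;q0=robot.read_joints()
for y in(yaw,yaw-np.pi):
    qs=[robot.solve_ik(fix(x,0,z),[np.pi,0,y]) for x,z in((-.137,.15),(-.137,.021),(-.057,.021),(.13,.2),(.13,.092),(.05,.092))]
    print(y,[None if q is None else np.round(q,2) for q in qs])
    if all(q is not None for q in qs) and (best is None or abs(qs[0][6]-q0[6])<best[0]): best=(abs(qs[0][6]-q0[6]),y)
y=best[1]; print('yaw used',y); np.save('yaw.npy',y)
robot.move_to(fix(-.137,0,.15),[np.pi,0,y])
shot('side','pics/side2.png')
robot.servo_line(fix(-.137,0,.021),speed=.1,stop_force=10)
print(robot.read_t(),inv(robot.read_tool_pos()),robot.read_wrist_force())
shot('side','pics/side3.png')
E
```

```text
0.0007287682876032787
0.9088 [array([ 0.3 ,  0.4 , -0.43,  2.05,  0.25,  0.74, -0.95]), array([ 0.13,  0.63, -0.24,  2.1 ,  0.33,  0.44, -1.02]), array([ 0.04,  0.69, -0.27,  1.97,  0.35,  0.52, -1.14]), array([ 0.06,  0.69, -0.66,  1.5 ,  0.45,  1.1 , -1.35]), array([-0.03,  0.79, -0.51,  1.57,  0.46,  0.9 , -1.36]), array([ 0.04,  0.69, -0.46,  1.75,  0.41,  0.8 , -1.28])]
-2.232792653589793 [array([ 0.78,  0.62, -1.07,  2.03,  0.7 ,  0.92,  1.8 ]), array([ 0.76,  0.96, -1.08,  2.07,  1.16,  0.91,  1.47]), array([ 0.6 ,  1.01, -1.08,  1.94,  1.14,  0.97,  1.42]), array([ 0.27,  0.86, -1.08,  1.49,  0.78,  1.26,  1.58]), array([ 0.28,  1.03, -1.08,  1.55,  0.96,  1.17,  1.48]), array([ 0.41,  0.95, -1.08,  1.73,  0.94,  1.08,  1.49])]
yaw used 0.9088
5.175 [-0.13673357 -0.00034604  0.02146584] [ 0.26595218 -0.70643594 -0.65036174]
```

View pics/side3.png

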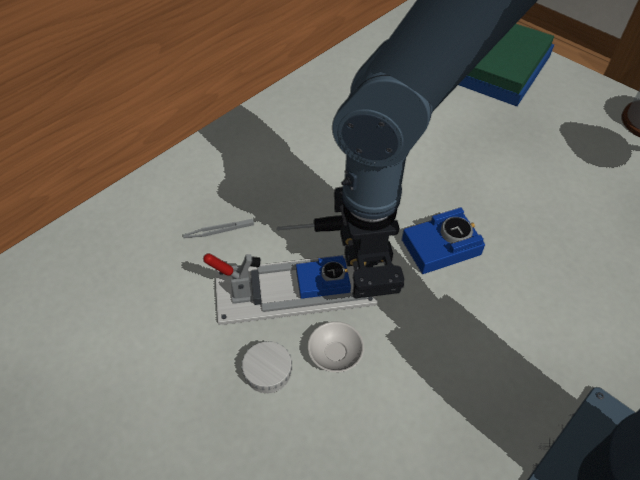

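The side view shows the closed fingers down behind the holder at about (360,280), with the holder unmoved at (322,278) and the lever open. Pushing now.

```bash
python3 - <<'E'
from g import *
r=robot.servo_line(fix(-.070,0,.021),speed=.05,stop_force=12)
print(r,inv(robot.read_tool_pos()),robot.read_wrist_force())
if not r:
    r=robot.servo_line(fix(-.053,0,.021),speed=.02,stop_force=8)
    print(r,inv(robot.read_tool_pos()),robot.read_wrist_force())
robot.hold(.3)
print(robot.read_t(),inv(robot.read_tool_pos()),robot.read_wrist_force())
shot('side','pics/side4.png')
shot('top','pics/top4.png')
E
python3 - <<'E'
import cv2,numpy as np
a=cv2.imread('pics/side4.png')[220:340,170:390]
cv2.imwrite('pics/side4c.png',cv2.resize(a,(792,432),interpolation=cv2.INTER_CUBIC))
E
```

```text
False [-0.07016168 -0.00010586  0.02103577] [ 0.24115795 -0.02069307 -0.56395009]
True [-0.06193325  0.00017352  0.02055824] [-0.6543269   0.31356472  0.05315431]
7.5667 [-0.06270814  0.000425    0.02027368] [-1.13405522  0.42104916 -0.01307593]
```

View pics/side4c.png

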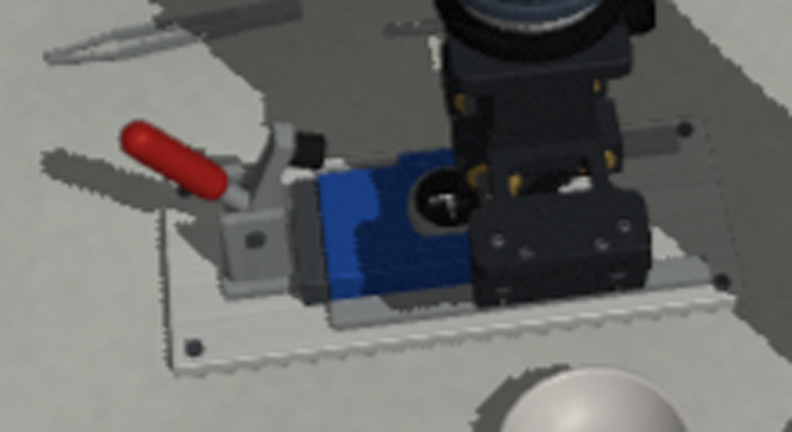

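The holder's front edge now meets the stop at crop (320,235), and the lever is still open. The finger stopped about 3 mm before the nominal spot, so I press once more, firmly, to make sure it's seated.

Run:
```python
from g import *
r=robot.servo_line(fix(-.050,0,.021),speed=.02,stop_force=12)
print(r,inv(robot.read_tool_pos()),robot.read_wrist_force())
robot.hold(.3)
print(robot.read_t(),inv(robot.read_tool_pos()),robot.read_wrist_force())
p=inv(robot.read_tool_pos())
robot.servo_line(fix(p[0]-.02,0,.021),speed=.06)
robot.servo_line(fix(p[0]-.02,0,.19),speed=.15)
y=float(np.load('yaw.npy'))
robot.move_to(fix(.135,0,.19),[np.pi,0,y])
shot('side','pics/side5.png');shot('top','pics/top5.png')
print(robot.read_t(),inv(robot.read_tool_pos()))
a=cv2.imread('pics/side5.png')[220:340,170:390]
cv2.imwrite('pics/side5c.png',cv2.resize(a,(792,432),interpolation=cv2.INTER_CUBIC))
```

```text
True [-0.06199096  0.00048825  0.01998067] [-1.02300903  0.11405027 -0.13221895]
8.325 [-0.0623334   0.00075272  0.01971189] [-0.23449805  0.65631472  0.85940627]
11.0583 [ 0.13286485 -0.00140284  0.18987249]
```

View pics/side5c.png

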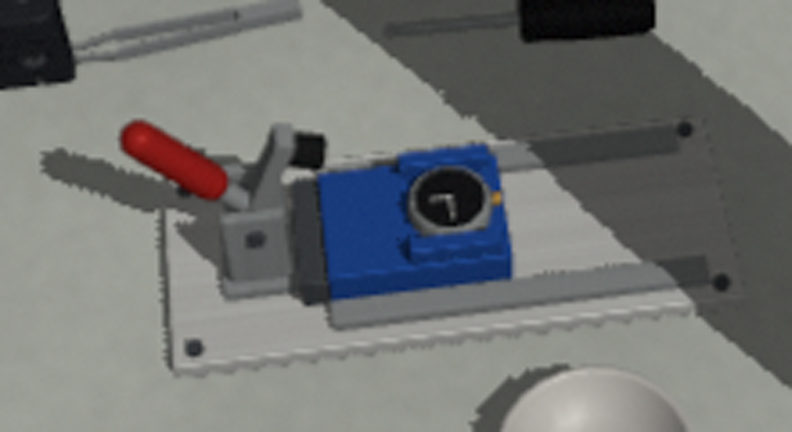

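View pics/top5.png

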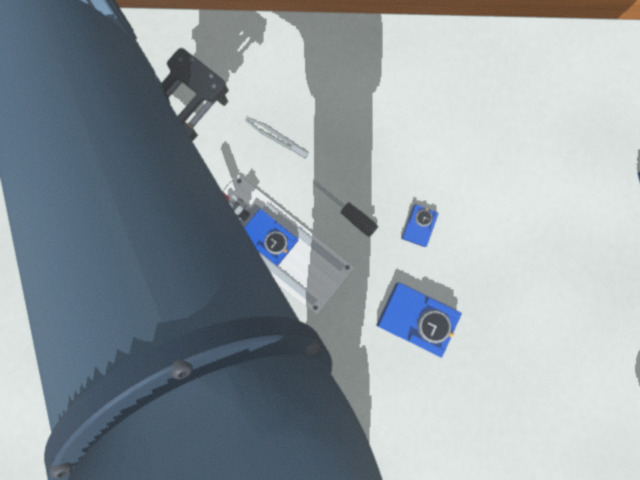

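The view shows the holder clear and touching the stop, with the lever open. I check the holder's x numerically before touching the lever, which is the point of no return.

Run:
```python
from g import *
for f in('side1','side5'):
    c=load(f'pics/{f}.npz')
    hsv=cv2.cvtColor(c['img'],cv2.COLOR_RGB2HSV); m=cv2.inRange(hsv,(105,120,60),(130,255,255))
    n_,l,st,ce=cv2.connectedComponentsWithStats(m)
    for i in range(1,n_):
        x,y,w,h,a=st[i]
        if a>500 and 230<y<300 and x<340: print(f,st[i],ce[i],inv(ray(c,*ce[i],.032)),
          'left edge z32',inv(ray(c,x-.5,y+h*.4,.032)))
    for a in ([(588,183),(455,157)] if f=='side1' else [(449,197),(318,173)]):
        print(f,a,inv(ray(c,170+(a[0]+.5)/3.6-.5,220+(a[1]+.5)/3.6-.5,.042 if a[0] in(588,449) else .032)))
c=load('pics/side5.npz'); 
for X in [(.030,-.028,.032),(-.05,.028,.032),(-.05,.028,.010)]: print(X,(proj(c,fix(*X))-[170,220]+.5)*3.6-.5)
```

```text
side1 [ 296  256   55   42 1402] [320.39443652 278.84878745] [-0.0669643   0.00886657  0.032     ] left edge z32 [-0.02964896 -0.0081875   0.032     ]
side1 (588, 183) [-0.08775639  0.00271057  0.042     ]
side1 (455, 157) [-0.03276317 -0.0265325   0.032     ]
side5 [ 258  260   54   43 1447] [282.20663442 283.34277816] [-0.00663794  0.00872387  0.032     ] left edge z32 [ 0.03059426 -0.008367    0.032     ]
side5 (449, 197) [-0.02693936  0.0014143   0.042     ]
side5 (318, 173) [ 0.02832054 -0.02653301  0.032     ]
(0.03, -0.028, 0.032) [313.93544657 170.76206376]
(-0.05, 0.028, 0.032) [510.32222347 254.29405947]
(-0.05, 0.028, 0.01) [510.56786694 281.72104435]
```

The measurements agree on home: the rear corner is predicted at crop (510,282) and seen at (510,275), the front at x≈0.029–0.031, and the shift of 61 mm matches. Both force stops came at the same place. Next is the lever.

Run:
```python
from g import *
robot.servo_line(fix(.137,0,.095),speed=.12,stop_force=10)
print(robot.read_t(),inv(robot.read_tool_pos()),robot.read_wrist_force())
for x in (.100,.085,.072,.062):
    r=robot.servo_line(fix(x,0,.095),speed=.06,stop_force=30)
    print(x,r,inv(robot.read_tool_pos()),np.round(robot.read_wrist_force(),1))
    if r: break
robot.hold(.3)
shot('side','pics/side6.png')
print(robot.read_t())
a=cv2.imread('pics/side6.png')[180:340,150:390]
cv2.imwrite('pics/side6c.png',cv2.resize(a,(792,528),interpolation=cv2.INTER_CUBIC))
```

```text
12.0 [ 0.13759244 -0.00027959  0.09583685] [0.08367246 0.14196871 0.62461787]
0.1 False [ 0.10443678 -0.00052336  0.09819485] [4.9 6.7 6.8]
0.085 False [ 0.08482503 -0.00036544  0.0955733 ] [1.8 1.4 2.4]
0.072 False [ 6.99345130e-02 -9.00740745e-05  9.41615934e-02] [ 0.4 -0.4 -0.8]
0.062 False [ 0.06114877 -0.00017071  0.09477508] [ 0.4 -0.2  0.3]
14.2
```

View pics/side6c.png

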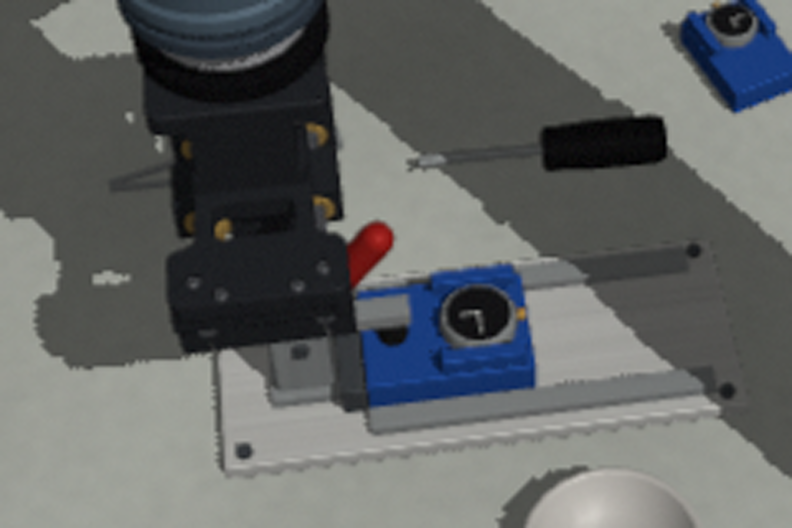

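The lever has snapped over: the red handle leans to -x with its tip at crop (377,237), and the arm pad is down on the holder's ledge at (395,325). I retreat and check.

Run:
```python
from g import *
robot.servo_line(fix(.135,0,.097),speed=.12)
robot.servo_line(fix(.135,0,.22),speed=.15)
robot.move_to([0.45,-0.35,.28],[np.pi,0,float(np.load('yaw.npy'))])
c=shot('side','pics/side7.png');t=shot('top','pics/top7.png')
print(robot.read_t(),robot.read_wrist_force())
for X in [(.018,0,.107),(-.05,.028,.032),(-.05,.028,.010)]: print(X,'side',proj(c,fix(*X)),'crop',(proj(c,fix(*X))-[150,180]+.5)*3.3-.5,'top',proj(t,fix(*X)))
a=cv2.imread('pics/side7.png')[180:340,150:390]
cv2.imwrite('pics/side7c.png',cv2.resize(a,(792,528),interpolation=cv2.INTER_CUBIC))
```

```text
18.1167 [-0.14334351  0.20147439  0.12782167]
(0.018, 0, 0.107) side [262.60506315 252.00625482] crop [372.74670838 238.77064089] top [249.30340892 218.10749066]
(-0.05, 0.028, 0.032) side [311.39506207 290.27612763] crop [533.75370485 365.06122118] top [276.62812686 264.93566562]
(-0.05, 0.028, 0.01) side [311.46329637 297.89473454] crop [533.97887803 390.20262399] top [277.50084694 265.67735412]
```

View pics/side7c.png

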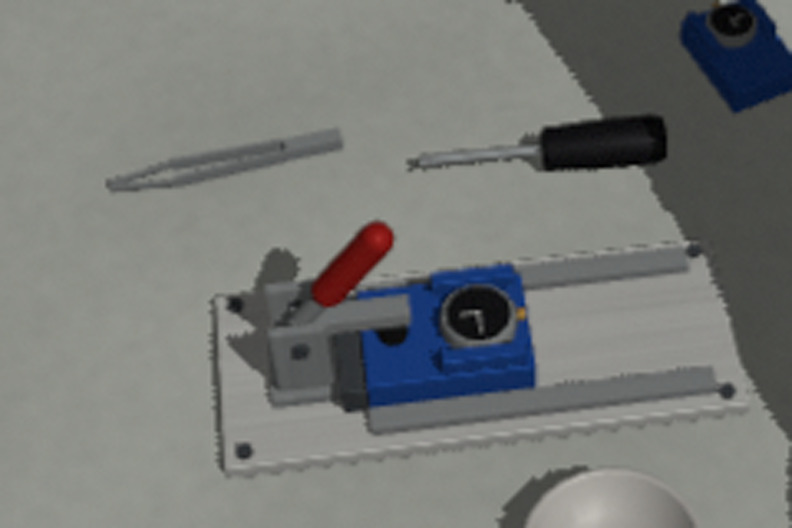

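View pics/top7.png

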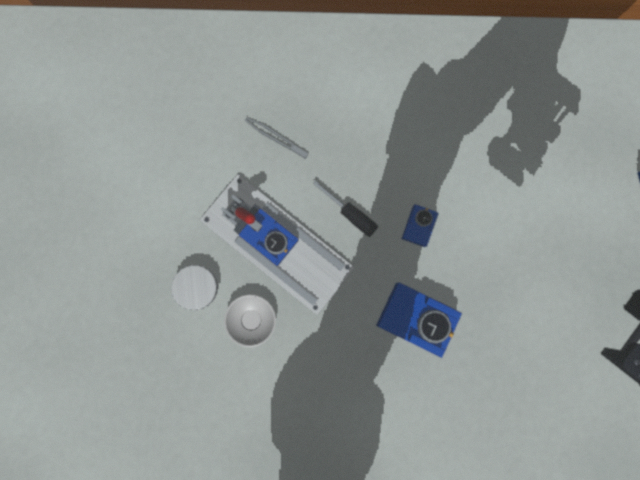

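The lever tip is seen at crop (377,237) against (373,239) predicted for closed. The holder's rear corner is at (533,385) against (534,390) predicted for home. The tin, dish, screwdriver and tweezer are at the same top-view pixels as at the start, and the arm is clear.

```bash
python3 -c "
from station import robot
robot.sign_off(); print(robot.read_t())"
```

```text
the job is handed in; nothing more can be done
the job is handed in; nothing more can be done
```

The holder is home against the stop and the lever is clamped over it. I handed the job in at about 18 s of the 45 s allowed, and the sign-off gives no verdict.

- **Push:** I pushed the middle-sized holder about 61 mm along the channel with closed fingertips, then pushed the lever over from its +x side until it snapped closed. I then moved the arm clear.
- **Holder:** before I touched the lever, the front edge measured x ≈ 28–31 mm at different points, against 30 mm for home. In the last side view the rear corner was within about 2 mm of its home position.
- **Lever:** the tip is within about 1–2 px of its predicted closed position, and the pad is on the holder's ledge.
- **Bystanders:** by eye, the tin, dish, screwdriver and tweezer are where they started in the top view; I didn't measure them.
- **One disagreement:** the fingers stopped about 3 mm before the spot I expected, both times I pressed the holder home. The pictures showed it on the stop, so I put this down to the fingertips being thicker front to back than I assumed.

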